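Put the graded seals away in their case

TASK

The painting is signed, so put the four stone seals away: slide the clear cover of the wooden seal case right back, stand the seals upright in a row by size, smallest to largest, each wholly on the felt square of its own size and square to the case, then slide the cover fully shut. Set the seals down, never drop them (the stone chips), and leave the paste pot where it stands.

Things in the scene. Friction and masses are not known exactly. Their poses are not given: they have to be found in the camera images.
- seal_1: the smallest of four seals of dark red-brown stone: an upright square column 18 x 18 mm, 42 mm tall in all, flat-sided up to 34 mm with a domed crown above; about 35 g. Origin: centre of its foot; z up, x and y square to its sides. At the start it stands on the stamping mat (2 mm thick)
- seal_2: the second smallest of four seals of dark red-brown stone: an upright square column 24 x 24 mm, 44 mm tall in all, flat-sided up to 36 mm with a domed crown above; about 66 g. Origin: centre of its foot; z up, x and y square to its sides. At the start it stands on the stamping mat (2 mm thick)
- seal_3: the second largest of four seals of dark red-brown stone: an upright square column 31 x 31 mm, 46 mm tall in all, flat-sided up to 38 mm with a domed crown above; about 115 g. Origin: centre of its foot; z up, x and y square to its sides. At the start it stands on the stamping mat (2 mm thick)
- seal_4: the largest of four seals of dark red-brown stone: an upright square column 38 x 38 mm, 48 mm tall in all, flat-sided up to 40 mm with a domed crown above; about 180 g. Origin: centre of its foot; z up, x and y square to its sides. At the start it stands on the stamping mat (2 mm thick)
- bed_1: the smallest of the four dark felt squares in a row on the floor of the wooden seal case: 34 x 34 mm, 16 mm wider than seal_1. Origin: its centre, flush with the case floor, 6 mm above the table; z up, x along the row from the smallest square to the largest, y across the case. bed_2, bed_3 and bed_4 lie 45.0, 96.5 and 155.0 mm along x from bed_1
- bed_2: the second smallest of the four dark felt squares in a row on the floor of the wooden seal case: 40 x 40 mm, 16 mm wider than seal_2. Origin: its centre, flush with the case floor, 6 mm above the table; z up, x along the row from the smallest square to the largest, y across the case
- bed_3: the second largest of the four dark felt squares in a row on the floor of the wooden seal case: 47 x 47 mm, 16 mm wider than seal_3. Origin: its centre, flush with the case floor, 6 mm above the table; z up, x along the row from the smallest square to the largest, y across the case. The case is fixed to the table: 216 x 138 mm outside, 126 mm wide inside, walls up to 64 mm above the table
- bed_4: the largest of the four dark felt squares in a row on the floor of the wooden seal case: 54 x 54 mm, 16 mm wider than seal_4. Origin: its centre, flush with the case floor, 6 mm above the table; z up, x along the row from the smallest square to the largest, y across the case. Ribs 3 mm thick, 10 mm high cross the floor between the squares
- cover_grip (a point): centre of the top face of the dark wooden grip bar on the case's clear sliding cover: bar 14 mm thick along the slide, 60 mm long across it, 18 mm high above the 4 mm thick cover, its top 79 mm above the table. x axis along the slide (opening, bed_1 to bed_4), z up. It lies 21 mm along x from bed_1's centre when the cover is shut, 226 mm when fully back at its stop; about 2 N move it and it stays where left
- paste_pot: bystander: round white lidded porcelain pot, 64 mm across, 34 mm high, standing on the mat beyond the seals; origin: centre of its foot. To be left where it is
Things that resemble listed ones, but are neither listed nor needed, are in the scene too. Leave any blue look-alike of the seal_3 alone.

How it is judged:
By the outcome, as a careful person would: the job done as asked, in the order asked, and still so for the second after the job is handed in, with the robot touching nothing.
It also fails if it takes over 122 s, if anything falls off the work surface, if the arm or the gripper's body presses on something with over 40 N, if the wrist force passes 120 N, or if a joint passes its speed limit or range.

ROBOT

A 6-joint arm with a two-finger parallel gripper is mounted at the origin on the work surface. World frame = base frame: x ahead of the robot, y to its left, z up, the work surface at z = 0. Lengths are in m, angles in degrees, forces in N, time in s.
With the tool pointing down it reaches from about 0.4 to 0.925 m from the base axis. Payload 12.5 kg.
Tool frame: the origin (TCP) lies on the centre line of the jaws, within the pads' length; the fingertips stand 22 mm ahead of it and the grasp point (between the pads) lies 3 mm ahead of it; z points along the fingers, y is the direction in which the jaws open and shut (so a half turn about z gives the same grasp; the last joint's range is limited). The gripper opens to 95 mm and grips with 3 to 60 N. Pads are 20 mm wide; open, the fingers measure 119 mm over their backs; the gripper's body (75 mm by 180 mm) begins 59 mm behind the grasp point.
Start: joints at [69.064, 28.126, 89.318, -0, 62.55, -6.05], TCP at [0.161, 0.604, 0.237] pointing down, gripper open.
Joint ranges: [-177.58, 177.58], [-47.91, 125.51], [2.72, 160], [-65.01, 245.01], [3.68, 167.84], [-153.87, 153.87]. Speed limits (degrees/s): [127.2, 127.2, 159.86, 180, 180, 180].

INTERFACE

Orientations are given as [roll, pitch, yaw] about the fixed x, y, z axes, in that order (R = Rz(yaw) Ry(pitch) Rx(roll)).
In Python, from plant import r gives the robot as it stands. The module is installed in compiled form; this text tells all that it offers.
- The arm moves only by the shell command python3 -m jog 'ROWS' [FORCE]. ROWS is JSON, a list of rows, each a list of 7 numbers: the turn, a rotation vector about the tool's x, y, z each as a share of 0.5 rad, from -1 to 1, then the shift along the tool's x, y, z each as a share of 75 cm, from -1 to 1, then the closure, from -1 (fully open) to 1 (shut). In form: [[ax, ay, az, tx, ty, tz, hand], ...]. A call has 1 to 20 rows; each row is the pose to reach, as a shift and turn from the pose commanded when the call began, along the tool's axes at that moment; what a row does not reach only later rows make up. A row lasts 1/10 s, in which the tool goes at most 50 mm and 8.59 degrees, less where a joint would pass 70% of its speed; a pose out of reach is approached as far as the arm can. A call with a number of a shift or a turn outside -1 to 1 is refused whole. A call with a gripper value outside its range is refused whole. The fingers move at their own pace and stop on an object; FORCE is the grip in N (left out, the last holds). Time passes only in rows, so rows that repeat a pose let the fingers close. It gives the time, the measured TCP pose, the force and the opening at its end, in the units of the state.
- r.sense(): the state, without advancing time (a new reading comes with each control period).
- r.snapshot(name): name is "side" or "top"; returns a dict with "color" (400x640x3 uint8, red, green, blue), "z_map" (400x640 float32, m along the optical axis (not along the pixel's ray), 0 where there is no reading), "intrinsics" (3x3 intrinsics, pixels), "k1" (the pictures are not rectified: a ray, as slopes to the right and down, at radius r is drawn at 1 + k1 r^2 times it, then the intrinsics apply), "R" (3x3) and "t" (3): a world point X has camera coordinates R X + t. Camera axes: x right, y down, z forward; pixel columns grow to the right and rows downward; lengths in m; the calibration is good to about 2 mm. A picture is of the moment at which its call begins.
- r.close_job(): hands the job in, once; it reports no verdict.
The state is a dict: "t": time; "joints": joint angles; "qvel": joint speeds; "joint_efforts": joint torques, N m; "position": TCP position; "ee_rot": TCP orientation; "ft_force": force on the tool from outside, world axes, zero at the start; "wrist_torque": the same for the moment, N m; "gripper_width": finger opening in m.
Only numpy, scipy, OpenCV 4.12 (cv2) and the standard library are available. Lean on these libraries where they do the work, as an engineer would, in place of code of your own. Each camera call takes 0.05 s, during which the arm holds its last target. There are 200 camera calls.

## Working session

There is one attempt and no reset: what is moved stays moved. The work goes in short steps, Python scripts to look and compute and a shell command to move; the robot and the scene stay as the last step left them, time stands still between calls to the robot, and variables do not carry over. Pictures are saved under pics/ and viewed, about 12 in all and at most 16, crops included, and the job is handed in when it is done.

```bash
mkdir -p pics; cat > h.py <<'E'
import numpy as np, cv2
from plant import r
def snap(n,f=None):
    s=r.snapshot(n)
    if f: cv2.imwrite('pics/'+f,s['color'][:,:,::-1])
    return s
def ray(s,u,v):
    K=np.array(s['intrinsics']);x=(u-K[0,2])/K[0,0];y=(v-K[1,2])/K[1,1]
    a,b=x,y
    for _ in range(20):
        q=1+s['k1']*(a*a+b*b);a,b=x/q,y/q
    R=np.array(s['R']);return -R.T@np.array(s['t']),R.T@np.array([a,b,1.])
def onz(s,u,v,z):
    o,d=ray(s,u,v);return o+d*(z-o[2])/d[2]
def proj(s,X):
    c=np.array(s['R'])@np.array(X)+np.array(s['t']);a,b=c[:2]/c[2];q=1+s['k1']*(a*a+b*b)
    K=np.array(s['intrinsics']);return np.array([K[0,0]*a*q+K[0,2],K[1,1]*b*q+K[1,2]])
E
python3 - <<'E'
from h import *
for n in('top','side'):
    s=snap(n,n+'0.png');print(n,s['intrinsics'],s['k1'],-np.array(s['R']).T@s['t']);print(np.round(s['R'],3))
print(r.sense())
E
```

```text
top [[373.11453036   0.         321.216136  ]
 [  0.         373.11453036 201.09486979]
 [  0.           0.           1.        ]] -0.045566990367487126 [ 0.43152677 -0.08980207  0.86571039]
[[ 0.011 -1.    -0.021]
 [-0.988 -0.008 -0.151]
 [ 0.151  0.023 -0.988]]
side [[491.93299581   0.         318.74591133]
 [  0.         491.93299581 196.9830949 ]
 [  0.           0.           1.        ]] -0.02844719610134851 [ 0.32484089 -0.92625184  0.64887507]
[[ 0.969 -0.248 -0.015]
 [-0.151 -0.538 -0.83 ]
 [ 0.198  0.806 -0.558]]
{'t': 0.1, 'joints': array([ 6.90648289e+01,  2.81609854e+01,  8.93476504e+01, -1.12147248e-03,
        6.25509493e+01, -6.05042135e+00]), 'qvel': array([-0.01170359, -0.12003288, -0.11189353,  0.10422296,  0.0443265 ,
       -0.01402128]), 'joint_efforts': array([ 2.11861443e-03, -6.13619971e+01, -2.58605987e+01,  6.93582301e-02,
        4.70105954e-02, -5.88705984e-05]), 'position': array([0.16045429, 0.60383637, 0.23611091]), 'ee_rot': array([-1.79940642e+02, -5.29133981e-03,  1.65115765e+02]), 'ft_force': array([ 0.55989272, -0.28882839,  0.0763537 ]), 'wrist_torque': array([-0.01396468,  0.025683  , -0.0187165 ]), 'gripper_width': 0.09518313500216395}
```

View pics/top0.png

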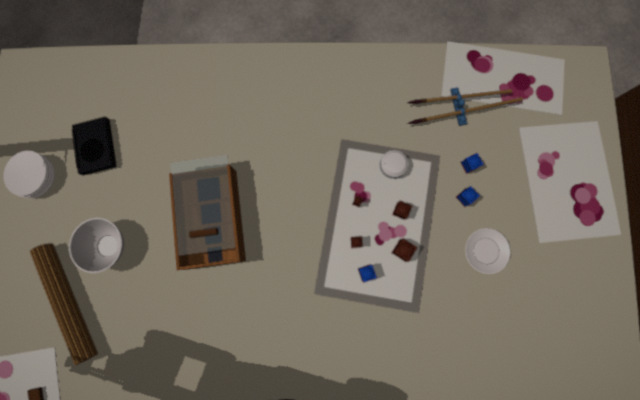

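View pics/side0.png

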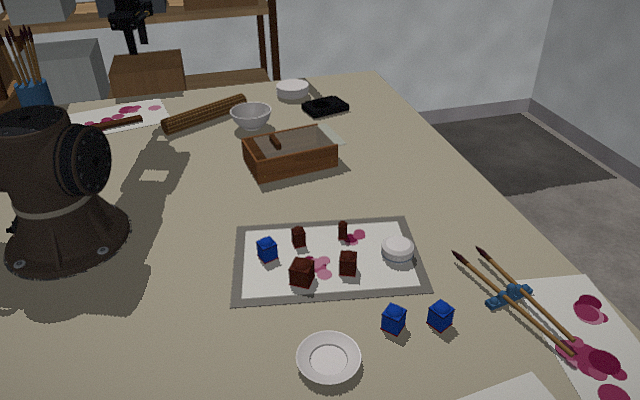

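```bash
python3 - <<'E'
from h import *
a=cv2.imread('pics/top0.png')
c1=cv2.resize(a[140:310,315:445],None,fx=3,fy=3,interpolation=cv2.INTER_CUBIC)
c2=cv2.resize(a[150:277,160:250],None,fx=4,fy=4,interpolation=cv2.INTER_CUBIC)
o=np.zeros((510,390+360,3),np.uint8);o[:,:390]=c1;o[:508,390:]=c2[:508]
cv2.imwrite('pics/c.png',np.clip(o*1.6,0,255).astype(np.uint8))
s=snap('top');im=s['color'].astype(int);h=cv2.cvtColor(s['color'],cv2.COLOR_RGB2HSV)
R_,G,B=im[...,0],im[...,1],im[...,2]
m=((R_>B+8)&(R_<110)&(G<60)&(R_>G*1.4)).astype(np.uint8); m[:, :315]=0;m[:,445:]=0;m[:150]=0;m[310:]=0
n,l,st,ce=cv2.connectedComponentsWithStats(m)
for i in range(1,n):
    if st[i,4]<25: continue
    p=np.argwhere(l==i)[:,::-1].astype(np.float32)
    z=s['z_map'][l==i]; z=z[z>0]
    pts=np.array([onz(s,*q,.036)[:2] for q in p])
    rect=cv2.minAreaRect((pts*1000).astype(np.float32))
    # height from depth
    zz=[]
    for u,v in p.astype(int):
        o,d=ray(s,u,v); zz.append(o[2]+d[2]*s['z_map'][v,u])
    print(st[i],ce[i],np.round(rect[0],1),np.round(rect[1],1),rect[2],np.percentile(zz,[5,50,95]).round(4), im[l==i].mean(0))
E
```

```text
[354 191  14  15 136] [360.09558824 197.91176471] [ 565.6 -157.8] [27.4 31.8] 16.57534408569336 [0.0003 0.0043 0.0422] [68.45588235 26.06617647 34.31617647]
[394 202  18  16 201] [402.2039801  209.62189055] [ 540.6 -252.2] [31.3 33.4] 67.24156188964844 [0.0225 0.0414 0.0476] [53.33333333 25.15920398 17.72139303]
[352 237  10  10  89] [356.4494382  241.75280899] [ 468.5 -149.9] [19.8 20.1] 0.5184531807899475 [0.0358 0.0417 0.0465] [54.60674157 25.86516854 18.42696629]
[375 236   8   8  39] [378.35897436 239.87179487] [ 472.5 -197.5] [18.8 10.4] 38.507301330566406 [-0.0001  0.0023  0.004 ] [91.94871795 31.48717949 54.33333333]
[393 239  24  22 312] [404.4775641  249.72115385] [ 451.6 -255.3] [39.5 38.6] 58.006473541259766 [0.0262 0.0446 0.05  ] [55.42307692 25.87179487 18.39102564]
```

View pics/c.png

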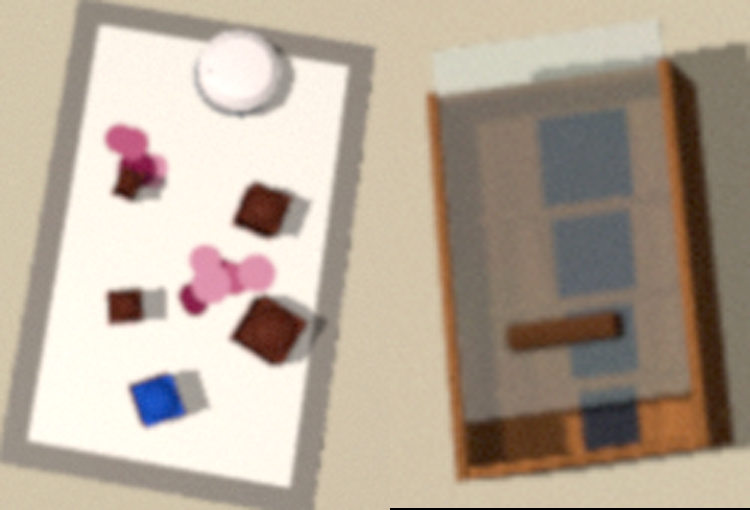

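```bash
python3 - <<'E'
from h import *
s=snap('top');im=s['color'].astype(int);R_,G,B=im[...,0],im[...,1],im[...,2]
m=((B>R_+4)).astype(np.uint8);m[:,:185]=0;m[:,232:]=0;m[:170]=0;m[270:]=0
n,l,st,ce=cv2.connectedComponentsWithStats(m)
for i in range(1,n):
    if st[i,4]<25: continue
    p=np.argwhere(l==i)[:,::-1]
    pts=np.array([onz(s,*q,.006)[:2] for q in p])
    print('bed',st[i],ce[i].round(1),[np.round(x,1) for x in cv2.minAreaRect((pts*1000).astype(np.float32))])
# two-end bed direction
# grip bar: by depth height
ys,xs=np.mgrid[175:270,165:245]
Z=[]
for v,u in zip(ys.ravel(),xs.ravel()):
    o,d=ray(s,u,v);q=o+d*s['z_map'][v,u]
    Z.append(q)
Z=np.array(Z);g=Z[(Z[:,2]>.071)&(Z[:,2]<.09)]
print('grip depth',len(g),[np.round(x,1) for x in cv2.minAreaRect((g[:,:2]*1000).astype(np.float32))],np.median(g[:,2]))
# grip colour
m=((R_>B+15)).astype(np.uint8);m[:,:188]=0;m[:,219:]=0;m[:225]=0;m[241:]=0
p=np.argwhere(m)[:,::-1];pts=np.array([onz(s,*q,.079)[:2] for q in p]);print('grip col',len(p),[np.round(x,1) for x in cv2.minAreaRect((pts*1000).astype(np.float32))],p.mean(0))
# side view seals
s=snap('side');im=s['color'].astype(int);R_,G,B=im[...,0],im[...,1],im[...,2]
a=s['color'][130:310,225:435,::-1];cv2.imwrite('pics/sc.png',np.clip(cv2.resize(a,None,fx=3.5,fy=3.3,interpolation=cv2.INTER_CUBIC)*1.5,0,255).astype(np.uint8))
m=((R_>B+8)&(R_<110)&(G<60)&(R_>G*1.4)).astype(np.uint8);m[:215]=0;m[300:]=0;m[:,:250]=0;m[:,400:]=0
n,l,st,ce=cv2.connectedComponentsWithStats(m)
for i in range(1,n):
    if st[i,4]>25: print(st[i],ce[i].round(1), onz(s,ce[i][0],ce[i][1],.024).round(4))
E
```

```text
bed [198 179  22  21 370] [208.6 188.8] [array([590.4, 197.5]), array([47.7, 47.7]), np.float64(8.3)]
bed [202 204  18  19 289] [210.6 213. ] [array([532.5, 189. ]), array([40.9, 40.8]), np.float64(6.8)]
bed [206 232  15  11  91] [213.6 238.6] [array([474. , 180.1]), array([21. , 32.9]), np.float64(14.3)]
bed [209 248  12  12  91] [214.8 253.4] [array([438.5, 174.8]), array([25.4, 25.8]), np.float64(2.8)]
grip depth 187 [array([483.6, 181. ]), array([13.9, 58.9]), np.float64(8.9)] 0.07808970131633974
grip col 358 [array([482., 182.]), array([32. , 61.5]), np.float64(0.8)] [199.48044693 231.91620112]
[339 221  18  24 216] [345.  233.2] [ 0.565  -0.1672  0.024 ]
[292 226  14  23 250] [298.3 236.8] [ 0.4701 -0.1533  0.024 ]
[339 251  18  26 397] [347.7 263.2] [ 0.5433 -0.2564  0.024 ]
[289 257  26  32 660] [301.8 272.1] [ 0.4539 -0.2576  0.024 ]
```

View pics/sc.png

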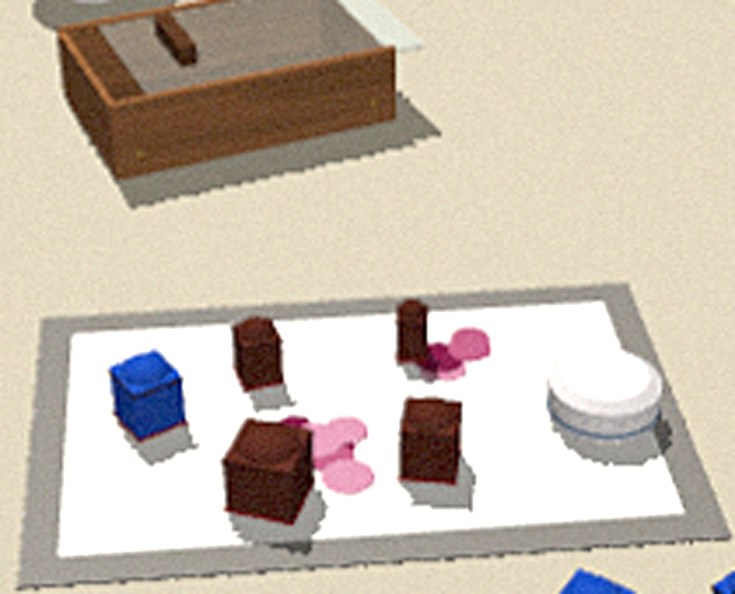

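```bash
cat > seals.py <<'E'
from h import *
C={1:(565,-158,18,34),2:(469,-151,24,36),3:(541,-253,31,38),4:(452,-256,38,40)}
P=[]
for n in('top','side'):
    s=snap(n);im=s['color'].astype(int);R_,G,B=im[...,0],im[...,1],im[...,2]
    m=(R_<110)&(G<60)&(R_>B+8)&(s['z_map']>0)
    q=[]
    for v,u in np.argwhere(m):
        o,d=ray(s,u,v);q.append(o+d*s['z_map'][v,u])
    P.append(np.array(q)*1000)
for k,(x,y,w,h) in C.items():
    for nm,Q in(('top',P[0]),('side',P[1]),('both',np.vstack(P))):
        g=Q[(np.hypot(Q[:,0]-x,Q[:,1]-y)<w*.71+8)&(Q[:,2]>(8 if nm!='top' else h-6))]
        if len(g)<8: continue
        a=cv2.minAreaRect(g[:,:2].astype(np.float32));print(k,nm,len(g),np.round(a[0],1),np.round(a[1],1),round(a[2],1))
E
python3 seals.py
```

```text
1 top 64 [ 560.9 -153.8] [17.9 17.7] 72.0
1 side 132 [ 563.9 -153.2] [19.1 14.8] 74.6
1 both 200 [ 561.6 -153.2] [20.2 19.2] 74.6
2 top 97 [ 468.4 -150.8] [20.  22.3] 0.9
2 side 231 [ 470.1 -153.1] [18.9 24.2] 89.8
2 both 331 [ 469.7 -150.9] [23.6 24.1] 3.9
3 top 182 [ 541.  -254.2] [29.6 30.7] 67.0
3 side 363 [ 543.6 -255.8] [30.6 29.2] 66.9
3 both 576 [ 541.8 -255.1] [30.6 32.9] 66.9
4 top 291 [ 451.9 -256.5] [37.6 37.6] 57.0
4 side 596 [ 454.  -256.8] [41.8 37. ] 57.1
4 both 922 [ 453.  -256.2] [41.8 39.2] 57.1
```

```bash
cat > plan.py <<'E'
import sys
from h import *
from scipy.spatial.transform import Rotation as Ro
# usage: plan.py x y z(mm) psi   -> row shares from present pose
def rows(x,y,z,psi):
    st=r.sense();A=Ro.from_euler('xyz',st['ee_rot'],degrees=True)
    d=A.inv().apply(np.array([x,y,z])/1000-st['position'])/.75
    w=(A.inv()*Ro.from_euler('xyz',[180,0,psi],degrees=True)).as_rotvec()/.5
    print('t',round(st['t'],2),'pos',(st['position']*1000).round(1),'rot',st['ee_rot'].round(2),'w',round(st['gripper_width']*1000,1),'F',st['ft_force'].round(1))
    print('turn',w.round(4),'shift',d.round(4))
rows(*map(float,sys.argv[1:5]))
E
python3 plan.py 483.6 181 140 98.6
```

```text
t 0.35 pos [160.5 604.  236.5] rot [-179.99   -0.    165.12] w 94.9 F [-0.2  0.6  0. ]
turn [-3.0000e-04  1.0000e-04  2.3219e+00] shift [-0.5612 -0.4344  0.1287]
```

```bash
python3 -m jog '[[0,0,1,-0.5612,-0.4344,0.1287,0],[0,0,1,-0.5612,-0.4344,0.1287,0],[0,0,1,-0.5612,-0.4344,0.1287,0],[0,0,1,-0.5612,-0.4344,0.1287,0],[0,0,1,-0.5612,-0.4344,0.1287,0],[0,0,1,-0.5612,-0.4344,0.1287,0],[0,0,1,-0.5612,-0.4344,0.1287,0],[0,0,1,-0.5612,-0.4344,0.1287,0],[0,0,1,-0.5612,-0.4344,0.1287,0],[0,0,1,-0.5612,-0.4344,0.1287,0],[0,0,1,-0.5612,-0.4344,0.1287,0],[0,0,1,-0.5612,-0.4344,0.1287,0],[0,0,1,-0.5612,-0.4344,0.1287,0],[0,0,1,-0.5612,-0.4344,0.1287,0]]'
python3 -m jog '[[0,0,1,0,0,0,0],[0,0,1,0,0,0,0],[0,0,1,0,0,0,0],[0,0,1,0,0,0,0]]'; python3 plan.py 483.6 181 110 98.6
```

```text
t: 1.75
position: [0.4831, 0.1817, 0.1403]
ee_rot: [180.0, -0.0, 136.5]
ft_force: [-0.5, 0.5, 0.1]
gripper_width: 0.0478
t: 2.15
position: [0.4829, 0.1824, 0.1405]
ee_rot: [180.0, -0.0, 107.6]
ft_force: [-0.1, 0.2, 0.4]
gripper_width: 0.0472
t 2.15 pos [482.9 182.4 140.5] rot [ 1.7997e+02 -1.0000e-02  1.0763e+02] w 47.2 F [-0.1  0.2  0.4]
turn [ 1.100e-03 -3.000e-04  3.152e-01] shift [-0.0021  0.0003  0.0407]
```

```bash
python3 -m jog '[[0,0,0.31,-0.002,0,0.03,0],[0,0,0.31,-0.002,0,0.06,0],[0,0,0.31,-0.002,0,0.073,0],[0,0,0.31,-0.002,0,0.073,0],[0,0,0.31,-0.002,0,0.073,1],[0,0,0.31,-0.002,0,0.073,1],[0,0,0.31,-0.002,0,0.073,1],[0,0,0.31,-0.002,0,0.073,1],[0,0,0.31,-0.002,0,0.073,1],[0,0,0.31,-0.002,0,0.073,1],[0,0,0.31,-0.002,0,0.073,1]]' 15; python3 plan.py 660.8 208.3 86 98.6
```

```text
t: 3.25
position: [0.4841, 0.1796, 0.0856]
ee_rot: [180.0, -0.0, 98.9]
ft_force: [-1.2, 0.1, 6.2]
gripper_width: 0.0142
t 3.25 pos [484.1 179.6  85.6] rot [ 1.7998e+02 -1.0000e-02  9.8920e+01] w 14.2 F [-1.2  0.1  6.2]
turn [ 0.0006 -0.0003  0.0112] shift [ 0.0013  0.2386 -0.0004]
```

```bash
python3 -m jog '[[0,0,0,0,0.015,-0.001,1],[0,0,0,0,0.04,-0.001,1],[0,0,0,0.0005,0.07,-0.001,1],[0,0,0,0.0005,0.1,-0.001,1],[0,0,0,0.0005,0.13,-0.001,1],[0,0,0,0.001,0.16,-0.001,1],[0,0,0,0.001,0.19,-0.001,1],[0,0,0,0.001,0.215,-0.001,1],[0,0,0,0.001,0.225,-0.001,1],[0,0,0,0.001,0.232,-0.001,1],[0,0,0,0.001,0.236,-0.001,1],[0,0,0,0.001,0.2386,-0.001,1],[0,0,0,0.001,0.2386,-0.001,1]]'; python3 plan.py 660.8 208.3 86 98.6
```

```text
t: 4.55
position: [0.6617, 0.2066, 0.0858]
ee_rot: [-180.0, 0.1, 98.9]
ft_force: [1.8, -9.9, 0.2]
gripper_width: 0.014
t 4.55 pos [661.7 206.6  85.8] rot [-1.7999e+02  1.1000e-01  9.8920e+01] w 14.0 F [ 1.8 -9.9  0.2]
turn [-0.0004  0.0037  0.0112] shift [ 0.0024 -0.0008 -0.0003]
```

```bash
python3 -m jog '[[0,0,0,0,0.001,0,1],[0,0,0,-0.0015,0.002,0,1],[0,0,0,-0.002,0.003,0,1],[0,0,0,-0.002,0.004,0,1],[0,0,0,-0.002,0.005,0,1],[0,0,0,-0.002,0.005,0,1]]'; python3 plan.py 660.8 208.3 86 98.6
```

```text
t: 5.15
position: [0.662, 0.2065, 0.0856]
ee_rot: [-179.5, 0.0, 99.0]
ft_force: [-16.7, -5.4, 10.2]
gripper_width: 0.0141
t 5.15 pos [662.  206.5  85.6] rot [-1.7952e+02  4.0000e-02  9.8950e+01] w 14.1 F [-16.7  -5.4  10.2]
turn [-0.0169  0.0015  0.0122] shift [ 0.0026 -0.0012 -0.0005]
```

```bash
python3 -m jog '[[0,0,0,0,-0.004,0,0],[0,0,0,0,-0.004,0,0],[0,0,0,0,-0.004,0,0],[0,0,0,0,-0.004,0,0],[0,0,0,0,-0.004,-0.04,0],[0,0,-0.5,0,-0.004,-0.08,0],[0,0,-1,0,-0.004,-0.08,0],[0,0,-1,0,-0.004,-0.08,0]]'; python3 plan.py 561.3 -153.5 120 163
```

```text
t: 5.95
position: [0.6623, 0.207, 0.1473]
ee_rot: [179.9, 0.0, 125.1]
ft_force: [-0.8, 0.7, -0.5]
gripper_width: 0.0474
t 5.95 pos [662.3 207.  147.3] rot [1.7988e+02 5.0000e-02 1.2508e+02] w 47.4 F [-0.8  0.7 -0.5]
turn [ 0.0036  0.003  -1.3237] shift [-0.3159 -0.3865  0.0359]
```

```bash
python3 -m jog '[[0,0,-1,-0.3159,-0.3865,0.036,0],[0,0,-1,-0.3159,-0.3865,0.036,0],[0,0,-1,-0.3159,-0.3865,0.036,0],[0,0,-1,-0.3159,-0.3865,0.036,0],[0,0,-1,-0.3159,-0.3865,0.036,0],[0,0,-1,-0.3159,-0.3865,0.036,0],[0,0,-1,-0.3159,-0.3865,0.036,0],[0,0,-1,-0.3159,-0.3865,0.036,0],[0,0,-1,-0.3159,-0.3865,0.036,0],[0,0,-1,-0.3159,-0.3865,0.036,0],[0,0,-1,-0.3159,-0.3865,0.036,0]]'; 
python3 -m jog '[[0,0,-0.32,0,0,0,0],[0,0,-0.32,0,0,0,0],[0,0,-0.32,0,0,0,0]]'; python3 plan.py 561.3 -153.5 30 163
python3 - <<'E'
from h import *
s=snap('top','p6.png');b=snap('side')
a=s['color'][140:310,150:450,::-1];a=cv2.resize(a,None,fx=2.4,fy=2.4)
c=b['color'][180:300,220:420,::-1];c=cv2.resize(c,None,fx=1.6,fy=1.6)
o=np.zeros((600,720,3),np.uint8);o[:408]=a[:408,:720];o[408:600,:320]=c
cv2.imwrite('pics/p6.png',np.clip(o*1.5,0,255).astype(np.uint8))
E
```

```text
t: 7.05
position: [0.5588, -0.1522, 0.1192]
ee_rot: [180.0, 0.0, 153.4]
ft_force: [1.2, 0.4, 0.7]
gripper_width: 0.0476
t: 7.35
position: [0.5587, -0.1521, 0.1191]
ee_rot: [180.0, 0.0, 162.4]
ft_force: [-0.1, -0.7, 0.0]
gripper_width: 0.0476
t 7.35 pos [ 558.7 -152.1  119.1] rot [1.7999e+02 1.0000e-02 1.6243e+02] w 47.6 F [-0.1 -0.7  0. ]
turn [ 0.0002  0.0003 -0.0199] shift [-0.0038 -0.0007  0.1189]
```

View pics/p6.png

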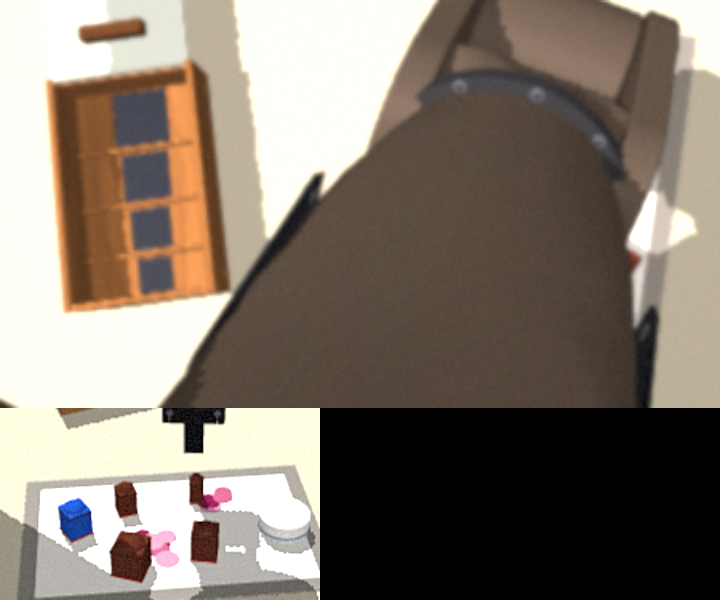

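```bash
python3 - <<'E'
from h import *
s=snap('top');im=s['color'].astype(int);R_,G,B=im[...,0],im[...,1],im[...,2]
m=((B>R_+4)&(R_<90)).astype(np.uint8);m[:,:185]=0;m[:,232:]=0;m[:170]=0;m[270:]=0
n,l,st,ce=cv2.connectedComponentsWithStats(m)
for i in range(1,n):
    if st[i,4]<25: continue
    p=np.argwhere(l==i)[:,::-1]
    pts=np.array([onz(s,*q,.006)[:2] for q in p])*1000
    print('bed',ce[i].round(1),pts.mean(0).round(1),[np.round(x,1) for x in cv2.minAreaRect(pts.astype(np.float32))])
E
python3 -m jog '[[0,0,0,-0.0038,-0.0007,0.05,0],[0,0,0,-0.0038,-0.0007,0.085,0],[0,0,0,-0.0038,-0.0007,0.105,0],[0,0,0,-0.0038,-0.0007,0.1185,0],[0,0,0,-0.0038,-0.0007,0.1185,0]]'
python3 - <<'E'
from h import *
b=snap('side');c=b['color'][170:300,240:420,::-1];c=cv2.resize(c,None,fx=4,fy=4)
cv2.imwrite('pics/p7.png',np.clip(c*1.5,0,255).astype(np.uint8))
E
```

```text
bed [208.2 188.6] [590.5 198. ] [array([590.5, 197.9]), array([45.7, 47.2]), np.float64(8.0)]
bed [210.7 212.9] [532.7 188.7] [array([532.7, 189.1]), array([38.6, 38.9]), np.float64(8.2)]
bed [212.9 234.8] [481.6 180.7] [array([481.5, 180.8]), array([31. , 31.5]), np.float64(8.1)]
bed [214.7 254.2] [436.9 174.1] [array([436.8, 174.1]), array([25.3, 25.7]), np.float64(10.1)]
t: 8.0
position: [0.5606, -0.1542, 0.0292]
ee_rot: [180.0, -0.1, 162.5]
ft_force: [-0.2, -0.5, -0.1]
gripper_width: 0.0475
```

View pics/p7.png

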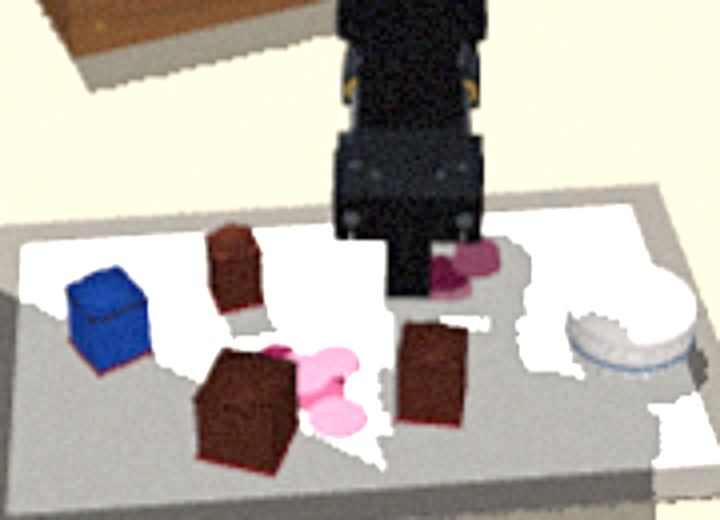

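```bash
python3 -m jog '[[0,0,0,0,0,0,1],[0,0,0,0,0,0,1],[0,0,0,0,0,0,1],[0,0,0,0,0,0,1],[0,0,0,0,0,0,1],[0,0,0,0,0,0,1],[0,0,0,0,0,0,1]]' 15;  python3 plan.py 437.2 174.2 120 188.6
```

```text
t: 8.75
position: [0.5611, -0.1544, 0.0306]
ee_rot: [180.0, 0.0, 162.5]
ft_force: [-0.7, 0.7, 6.0]
gripper_width: 0.0181
t 8.75 pos [ 561.1 -154.4   30.6] rot [1.7999e+02 3.0000e-02 1.6253e+02] w 18.1 F [-0.7  0.7  6. ]
turn [-0.      0.001  -0.9098] shift [ 0.289   0.3684 -0.1193]
```

```bash
python3 -m jog '[[0,0,0,0,0,-0.02,1],[0,0,0,0,0,-0.06,1],[0,0,-0.3,0.02,0.03,-0.12,1],[0,0,-0.5,0.06,0.08,-0.12,1],[0,0,-0.91,0.289,0.3684,-0.12,1],[0,0,-0.91,0.289,0.3684,-0.12,1],[0,0,-0.91,0.289,0.3684,-0.12,1],[0,0,-0.91,0.289,0.3684,-0.12,1],[0,0,-0.91,0.289,0.3684,-0.12,1],[0,0,-0.91,0.289,0.3684,-0.12,1],[0,0,-0.91,0.289,0.3684,-0.12,1],[0,0,-0.91,0.289,0.3684,-0.12,1],[0,0,-0.91,0.289,0.3684,-0.12,1],[0,0,-0.91,0.289,0.3684,-0.12,1]]';  python3 plan.py 437.2 174.2 34.3 188.6
```

```text
t: 10.15
position: [0.4376, 0.1733, 0.1204]
ee_rot: [180.0, 0.0, -171.5]
ft_force: [-0.7, -0.3, -0.5]
gripper_width: 0.0175
t 10.15 pos [437.6 173.3 120.4] rot [ 1.8000e+02  1.0000e-02 -1.7148e+02] w 17.5 F [-0.7 -0.3 -0.5]
turn [ 0.0001  0.0004 -0.0029] shift [0.0003 0.0012 0.1147]
```

```bash
python3 -m jog '[[0,0,0,0,0.001,0.04,1],[0,0,0,0,0.001,0.07,1],[0,0,0,0,0.001,0.095,1],[0,0,0,0,0.001,0.108,1],[0,0,0,0,0.001,0.113,1],[0,0,0,0,0.001,0.1135,1],[0,0,0,0,0.001,0.1135,1]]';python3 -m jog '[[0,0,0,0,0,0.0006,1],[0,0,0,0,0,0.001,1],[0,0,0,0,0,0.001,1]]'
python3 -m jog '[[0,0,0,0,0,0.0006,1],[0,0,0,0,0,0.001,1],[0,0,0,0,0,0.001,1]]'
```

```text
t: 10.85
position: [0.4374, 0.1749, 0.0357]
ee_rot: [180.0, 0.1, -171.4]
ft_force: [0.2, -0.5, -0.2]
gripper_width: 0.018
t: 11.15
position: [0.4371, 0.175, 0.0347]
ee_rot: [180.0, 0.0, -171.4]
ft_force: [1.0, 0.2, 0.1]
gripper_width: 0.0181
t: 11.45
position: [0.4371, 0.175, 0.0345]
ee_rot: [180.0, 0.1, -171.4]
ft_force: [-2.6, -0.8, 15.7]
gripper_width: 0.0179
```

```bash
python3 -m jog '[[0,0,0,0,0,-0.0006,0],[0,0,0,0,0,-0.0006,0],[0,0,0,0,0,-0.0006,0],[0,0,0,0,0,-0.0006,0],[0,0,0,0,0,-0.02,0],[0,0,0,0,0,-0.06,0],[0,0,0,0,0,-0.12,0],[0,0,0,0,0,-0.12,0]]';python3 plan.py 469.3 -151 120 181.5
```

```text
t: 12.25
position: [0.4386, 0.1754, 0.1276]
ee_rot: [180.0, 0.4, -171.4]
ft_force: [0.8, -0.1, -0.2]
gripper_width: 0.0476
t 12.25 pos [438.6 175.4 127.6] rot [ 179.96    0.39 -171.39] w 47.6 F [ 0.8 -0.1 -0.2]
turn [0.0022 0.0135 0.2483] shift [ 0.0248 -0.4365  0.0097]
```

```bash
python3 -m jog '[[0,0,0.248,0.0248,-0.4365,0.0097,0],[0,0,0.248,0.0248,-0.4365,0.0097,0],[0,0,0.248,0.0248,-0.4365,0.0097,0],[0,0,0.248,0.0248,-0.4365,0.0097,0],[0,0,0.248,0.0248,-0.4365,0.0097,0],[0,0,0.248,0.0248,-0.4365,0.0097,0],[0,0,0.248,0.0248,-0.4365,0.0097,0],[0,0,0.248,0.0248,-0.4365,0.0097,0],[0,0,0.248,0.0248,-0.4365,0.0097,0],[0,0,0.248,0.0248,-0.4365,0.0097,0],[0,0,0.248,0.0248,-0.4365,0.0097,0]]';python3 plan.py 469.3 -151 30 181.5
python3 - <<'E'
from h import *
s=snap('top');b=snap('side')
a=s['color'][160:275,165:245,::-1];a=cv2.resize(a,None,fx=5,fy=5)
c=b['color'][170:300,240:420,::-1];c=cv2.resize(c,None,fx=2.2,fy=2.2)
o=np.zeros((575,800,3),np.uint8);o[:,:400]=a;o[:286,400:796]=c
cv2.imwrite('pics/p8.png',np.clip(o*1.4,0,255).astype(np.uint8))
E
```

```text
t: 13.35
position: [0.4675, -0.1504, 0.1162]
ee_rot: [180.0, -0.0, -178.4]
ft_force: [0.4, -0.4, 0.2]
gripper_width: 0.0479
t 13.35 pos [ 467.5 -150.4  116.2] rot [ 1.7998e+02 -2.0000e-02 -1.7841e+02] w 47.9 F [ 0.4 -0.4  0.2]
turn [ 0.0006 -0.0006  0.003 ] shift [-0.0024 -0.0009  0.115 ]
```

View pics/p8.png

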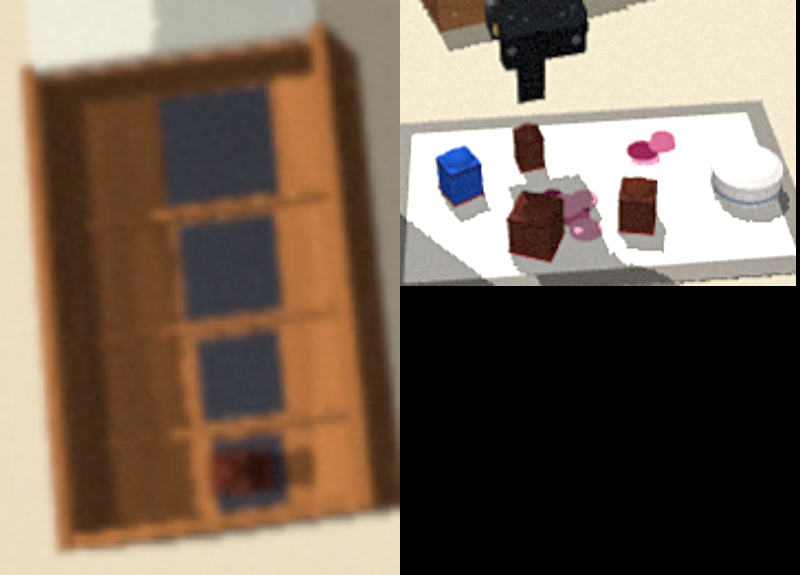

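```bash
python3 -m jog '[[0,0,0,-0.0024,-0.0009,0.05,0],[0,0,0,-0.0024,-0.0009,0.085,0],[0,0,0,-0.0024,-0.0009,0.105,0],[0,0,0,-0.0024,-0.0009,0.115,0],[0,0,0,-0.0024,-0.0009,0.115,0],[0,0,0,-0.0024,-0.0009,0.115,1],[0,0,0,-0.0024,-0.0009,0.115,1],[0,0,0,-0.0024,-0.0009,0.115,1],[0,0,0,-0.0024,-0.0009,0.115,1],[0,0,0,-0.0024,-0.0009,0.115,1],[0,0,0,-0.0024,-0.0009,0.115,1],[0,0,0,-0.0024,-0.0009,0.115,1]]' 20;  python3 plan.py 481.7 180.9 120 188.6
```

```text
t: 14.65
position: [0.4697, -0.1522, 0.0307]
ee_rot: [-180.0, 0.1, -178.5]
ft_force: [-0.7, 1.2, 5.5]
gripper_width: 0.0239
t 14.65 pos [ 469.7 -152.2   30.7] rot [-1.7998e+02  5.0000e-02 -1.7850e+02] w 23.9 F [-0.7  1.2  5.5]
turn [-0.0008  0.0018 -0.2479] shift [-0.0278  0.4435 -0.1192]
```

```bash
python3 -m jog '[[0,0,0,0,0,-0.02,1],[0,0,0,0,0,-0.06,1],[0,0,0,0,0.03,-0.12,1],[0,0,-0.1,-0.01,0.08,-0.12,1],[0,0,-0.248,-0.0278,0.4435,-0.12,1],[0,0,-0.248,-0.0278,0.4435,-0.12,1],[0,0,-0.248,-0.0278,0.4435,-0.12,1],[0,0,-0.248,-0.0278,0.4435,-0.12,1],[0,0,-0.248,-0.0278,0.4435,-0.12,1],[0,0,-0.248,-0.0278,0.4435,-0.12,1],[0,0,-0.248,-0.0278,0.4435,-0.12,1],[0,0,-0.248,-0.0278,0.4435,-0.12,1],[0,0,-0.248,-0.0278,0.4435,-0.12,1]]';  python3 plan.py 481.7 180.9 34.7 188.6
```

```text
t: 15.95
position: [0.4815, 0.18, 0.1201]
ee_rot: [-180.0, -0.0, -171.4]
ft_force: [-0.2, 0.3, -1.1]
gripper_width: 0.024
t 15.95 pos [481.5 180.  120.1] rot [-1.8000e+02 -1.0000e-02 -1.7145e+02] w 24.0 F [-0.2  0.3 -1.1]
turn [-0.0001 -0.0005 -0.0016] shift [-0.0005  0.0012  0.1139]
```

```bash
python3 -m jog '[[0,0,0,-0.0005,0.0005,0.04,1],[0,0,0,-0.0005,0.001,0.07,1],[0,0,0,-0.0005,0.001,0.095,1],[0,0,0,-0.0005,0.001,0.108,1],[0,0,0,-0.0005,0.001,0.113,1],[0,0,0,-0.0005,0.001,0.114,1],[0,0,0,-0.0005,0.001,0.114,1]]';python3 -m jog '[[0,0,0,0,0,0.0003,1],[0,0,0,0,0,0.0006,1],[0,0,0,0,0,0.0006,1]]'
python3 -m jog '[[0,0,0,0,0,0.0003,1],[0,0,0,0,0,0.0006,1],[0,0,0,0,0,0.0006,1]]'
```

```text
t: 16.65
position: [0.4822, 0.1815, 0.0352]
ee_rot: [180.0, 0.1, -171.4]
ft_force: [-0.3, 0.4, -0.6]
gripper_width: 0.0238
t: 16.95
position: [0.482, 0.1818, 0.0346]
ee_rot: [180.0, 0.1, -171.4]
ft_force: [-1.0, -0.9, 4.5]
gripper_width: 0.0236
t: 17.25
position: [0.482, 0.1818, 0.0346]
ee_rot: [180.0, 0.1, -171.4]
ft_force: [-1.4, -1.6, 12.6]
gripper_width: 0.0239
```

Seal_2 down. Release, then seal_3 (541.8, -254.8), ψ 157.

```bash
python3 -m jog '[[0,0,0,0,0,-0.0006,-0.1],[0,0,0,0,0,-0.0006,-0.1],[0,0,0,0,0,-0.0006,-0.1],[0,0,0,0,0,-0.0006,-0.1],[0,0,0,0,0,-0.02,-0.1],[0,0,0,0,0,-0.06,-0.1],[0,0,0,0,0,-0.12,-0.1],[0,0,0,0,0,-0.12,-0.3]]';python3 plan.py 541.8 -254.8 122 157
```

```text
t: 18.05
position: [0.4836, 0.1822, 0.1279]
ee_rot: [180.0, 0.4, -171.4]
ft_force: [-0.0, 0.4, -0.1]
gripper_width: 0.0562
t 18.05 pos [483.6 182.2 127.9] rot [ 179.96    0.4  -171.39] w 56.2 F [-0.   0.4 -0.1]
turn [0.0052 0.0134 1.1035] shift [ 0.0105 -0.5878  0.0074]
```

```bash
python3 -m jog '[[0,0,1,0.0105,-0.5878,0.007,-0.4],[0,0,1,0.0105,-0.5878,0.007,-0.4],[0,0,1,0.0105,-0.5878,0.007,-0.4],[0,0,1,0.0105,-0.5878,0.007,-0.4],[0,0,1,0.0105,-0.5878,0.007,-0.4],[0,0,1,0.0105,-0.5878,0.007,-0.4],[0,0,1,0.0105,-0.5878,0.007,-0.4],[0,0,1,0.0105,-0.5878,0.007,-0.4],[0,0,1,0.0105,-0.5878,0.007,-0.4],[0,0,1,0.0105,-0.5878,0.007,-0.4],[0,0,1,0.0105,-0.5878,0.007,-0.4],[0,0,1,0.0105,-0.5878,0.007,-0.4],[0,0,1,0.0105,-0.5878,0.007,-0.4]]';python3 plan.py 541.8 -254.8 30 157
```

```text
t: 19.35
position: [0.54, -0.2541, 0.1183]
ee_rot: [180.0, -0.0, 160.0]
ft_force: [0.7, -0.1, -0.6]
gripper_width: 0.0667
t 19.35 pos [ 540.  -254.1  118.3] rot [ 1.7999e+02 -3.0000e-02  1.6004e+02] w 66.7 F [ 0.7 -0.1 -0.6]
turn [ 0.0005 -0.0011  0.1061] shift [-2.700e-03 -1.000e-04  1.177e-01]
```

```bash
python3 -m jog '[[0,0,0.106,-0.0027,-0.0001,0.05,-0.4],[0,0,0.106,-0.0027,-0.0001,0.085,-0.4],[0,0,0.106,-0.0027,-0.0001,0.105,-0.4],[0,0,0.106,-0.0027,-0.0001,0.117,-0.4],[0,0,0.106,-0.0027,-0.0001,0.1175,-0.4],[0,0,0.106,-0.0027,-0.0001,0.1175,1],[0,0,0.106,-0.0027,-0.0001,0.1175,1],[0,0,0.106,-0.0027,-0.0001,0.1175,1],[0,0,0.106,-0.0027,-0.0001,0.1175,1],[0,0,0.106,-0.0027,-0.0001,0.1175,1],[0,0,0.106,-0.0027,-0.0001,0.1175,1],[0,0,0.106,-0.0027,-0.0001,0.1175,1],[0,0,0.106,-0.0027,-0.0001,0.1175,1]]' 25;  python3 plan.py 532.6 188.7 122 188.6
```

```text
t: 20.65
position: [0.542, -0.2561, 0.0306]
ee_rot: [180.0, 0.0, 156.9]
ft_force: [-0.5, 2.1, 5.7]
gripper_width: 0.0309
t 20.65 pos [ 542.  -256.1   30.6] rot [1.8000e+02 2.0000e-02 1.5692e+02] w 30.9 F [-0.5  2.1  5.7]
turn [-1.0000e-04  9.0000e-04 -1.1058e+00] shift [ 0.244   0.5407 -0.1219]
```

```bash
python3 -m jog '[[0,0,0,0,0,-0.02,1],[0,0,0,0,0,-0.06,1],[0,0,-0.1,0.02,0.04,-0.12,1],[0,0,-0.3,0.06,0.12,-0.12,1],[0,0,-1,0.244,0.5407,-0.12,1],[0,0,-1,0.244,0.5407,-0.12,1],[0,0,-1,0.244,0.5407,-0.12,1],[0,0,-1,0.244,0.5407,-0.12,1],[0,0,-1,0.244,0.5407,-0.12,1],[0,0,-1,0.244,0.5407,-0.12,1],[0,0,-1,0.244,0.5407,-0.12,1],[0,0,-1,0.244,0.5407,-0.12,1],[0,0,-1,0.244,0.5407,-0.12,1],[0,0,-1,0.244,0.5407,-0.12,1],[0,0,-1,0.244,0.5407,-0.12,1]]';  python3 plan.py 532.6 188.7 34.7 188.6
```

```text
t: 22.15
position: [0.5326, 0.1873, 0.1205]
ee_rot: [-180.0, -0.0, -174.5]
ft_force: [0.0, -0.3, -0.7]
gripper_width: 0.031
t 22.15 pos [532.6 187.3 120.5] rot [-1.8000e+02 -1.0000e-02 -1.7452e+02] w 31.0 F [ 0.  -0.3 -0.7]
turn [-1.000e-04 -2.000e-04 -1.088e-01] shift [-1.000e-04  1.800e-03  1.144e-01]
```

```bash
python3 -m jog '[[0,0,-0.107,0,0.0005,0.04,1],[0,0,-0.107,0,0.0015,0.07,1],[0,0,-0.107,0,0.0015,0.095,1],[0,0,-0.107,0,0.0015,0.108,1],[0,0,-0.107,0,0.0015,0.113,1],[0,0,-0.107,0,0.0015,0.114,1],[0,0,-0.107,0,0.0015,0.114,1]]';python3 -m jog '[[0,0,0,0,0,0.0003,1],[0,0,0,0,0,0.0006,1],[0,0,0,0,0,0.0006,1]]'
python3 -m jog '[[0,0,0,0,0,0.0003,1],[0,0,0,0,0,0.0006,1],[0,0,0,0,0,0.0006,1]]'; python3 plan.py 532.6 188.7 34.7 188.6
```

```text
t: 22.85
position: [0.5327, 0.1896, 0.0355]
ee_rot: [180.0, 0.1, -171.4]
ft_force: [-0.9, 0.4, -0.9]
gripper_width: 0.031
t: 23.15
position: [0.5325, 0.1899, 0.0347]
ee_rot: [180.0, 0.0, -171.4]
ft_force: [0.0, 0.1, -1.4]
gripper_width: 0.0308
t: 23.45
position: [0.5325, 0.1899, 0.0346]
ee_rot: [180.0, 0.0, -171.4]
ft_force: [-1.8, -0.4, 7.6]
gripper_width: 0.0311
t 23.45 pos [532.5 189.9  34.6] rot [ 1.7999e+02  4.0000e-02 -1.7136e+02] w 31.1 F [-1.8 -0.4  7.6]
turn [0.0002 0.0013 0.0015] shift [ 0.0001 -0.0016 -0.0001]
```

Seal_3 is down. Release and go for seal_4 (452.7, -256.3), ψ 147.

```bash
python3 -m jog '[[0,0,0,0,0,-0.0006,-0.2],[0,0,0,0,0,-0.0006,-0.2],[0,0,0,0,0,-0.0006,-0.2],[0,0,0,0,0,-0.0006,-0.2],[0,0,0,0,0,-0.02,-0.2],[0,0,0,0,0,-0.06,-0.2],[0,0,0,0,0,-0.12,-0.2],[0,0,0,0,0,-0.12,-0.4]]';python3 plan.py 452.7 -256.3 122 147
```

```text
t: 24.25
position: [0.5344, 0.1904, 0.1297]
ee_rot: [180.0, 0.5, -171.4]
ft_force: [0.9, 0.3, -0.9]
gripper_width: 0.0607
t 24.25 pos [534.4 190.4 129.7] rot [ 179.96    0.48 -171.36] w 60.7 F [ 0.9  0.3 -0.9]
turn [0.0074 0.0155 1.4536] shift [ 0.1973 -0.5724  0.0081]
```

```bash
python3 -m jog '[[0,0,1,0.1973,-0.5724,0.007,-0.55],[0,0,1,0.1973,-0.5724,0.007,-0.55],[0,0,1,0.1973,-0.5724,0.007,-0.55],[0,0,1,0.1973,-0.5724,0.007,-0.55],[0,0,1,0.1973,-0.5724,0.007,-0.55],[0,0,1,0.1973,-0.5724,0.007,-0.55],[0,0,1,0.1973,-0.5724,0.007,-0.55],[0,0,1,0.1973,-0.5724,0.007,-0.55],[0,0,1,0.1973,-0.5724,0.007,-0.55],[0,0,1,0.1973,-0.5724,0.007,-0.55],[0,0,1,0.1973,-0.5724,0.007,-0.55],[0,0,1,0.1973,-0.5724,0.007,-0.55],[0,0,1,0.1973,-0.5724,0.007,-0.55]]';python3 plan.py 452.7 -256.3 30 147
```

```text
t: 25.55
position: [0.4508, -0.2555, 0.1188]
ee_rot: [180.0, -0.0, 160.1]
ft_force: [-1.5, 0.0, -0.7]
gripper_width: 0.0739
t 25.55 pos [ 450.8 -255.5  118.8] rot [ 1.7999e+02 -1.0000e-02  1.6009e+02] w 73.9 F [-1.5  0.  -0.7]
turn [ 4.000e-04 -4.000e-04  4.569e-01] shift [-0.0028 -0.0002  0.1184]
```

```bash
python3 -m jog '[[0,0,0.457,0,0,0.02,-0.55],[0,0,0.457,-0.0027,-0.0001,0.05,-0.55],[0,0,0.457,-0.0027,-0.0001,0.085,-0.55],[0,0,0.457,-0.0027,-0.0001,0.105,-0.55],[0,0,0.457,-0.0027,-0.0001,0.117,-0.55],[0,0,0.457,-0.0027,-0.0001,0.118,-0.55],[0,0,0.457,-0.0027,-0.0001,0.118,1],[0,0,0.457,-0.0027,-0.0001,0.118,1],[0,0,0.457,-0.0027,-0.0001,0.118,1],[0,0,0.457,-0.0027,-0.0001,0.118,1],[0,0,0.457,-0.0027,-0.0001,0.118,1],[0,0,0.457,-0.0027,-0.0001,0.118,1],[0,0,0.457,-0.0027,-0.0001,0.118,1],[0,0,0.457,-0.0027,-0.0001,0.118,1]]' 30;  python3 plan.py 590 197.8 122 188.6
```

```text
t: 26.95
position: [0.4525, -0.2577, 0.0304]
ee_rot: [180.0, 0.0, 146.9]
ft_force: [-0.6, 0.7, 5.9]
gripper_width: 0.0378
t 26.95 pos [ 452.5 -257.7   30.4] rot [1.7999e+02 3.0000e-02 1.4689e+02] w 37.8 F [-0.6  0.7  5.9]
turn [-1.000e-04  9.000e-04 -1.456e+00] shift [ 0.1782  0.6088 -0.1221]
```

```bash
python3 -m jog '[[0,0,0,0,0,-0.02,1],[0,0,0,0,0,-0.06,1],[0,0,-0.1,0.02,0.05,-0.12,1],[0,0,-0.3,0.05,0.15,-0.12,1],[0,0,-1,0.1782,0.6088,-0.12,1],[0,0,-1,0.1782,0.6088,-0.12,1],[0,0,-1,0.1782,0.6088,-0.12,1],[0,0,-1,0.1782,0.6088,-0.12,1],[0,0,-1,0.1782,0.6088,-0.12,1],[0,0,-1,0.1782,0.6088,-0.12,1],[0,0,-1,0.1782,0.6088,-0.12,1],[0,0,-1,0.1782,0.6088,-0.12,1],[0,0,-1,0.1782,0.6088,-0.12,1],[0,0,-1,0.1782,0.6088,-0.12,1],[0,0,-1,0.1782,0.6088,-0.12,1],[0,0,-1,0.1782,0.6088,-0.12,1]]';  python3 plan.py 590 197.8 122 188.6
```

```text
t: 28.55
position: [0.5896, 0.1966, 0.1201]
ee_rot: [-180.0, -0.0, 175.5]
ft_force: [-0.2, 0.6, -1.9]
gripper_width: 0.0376
t 28.55 pos [589.6 196.6 120.1] rot [-1.7999e+02 -3.0000e-02  1.7546e+02] w 37.6 F [-0.2  0.6 -1.9]
turn [-2.000e-04 -1.100e-03 -4.587e-01] shift [-0.0003  0.0016 -0.0025]
```

Rotate first at height and look before lowering.

```bash
python3 -m jog '[[0,0,-0.457,0,0.001,0,1],[0,0,-0.457,0,0.001,0,1],[0,0,-0.457,0,0.001,0,1]]';  python3 plan.py 590 197.8 34.7 188.6
```

```text
t: 28.85
position: [0.5899, 0.1976, 0.1203]
ee_rot: [180.0, -0.0, -171.4]
ft_force: [-1.0, 0.2, -2.5]
gripper_width: 0.0375
t 28.85 pos [589.9 197.6 120.3] rot [ 180.     -0.   -171.39] w 37.5 F [-1.   0.2 -2.5]
turn [ 0.0001 -0.0001  0.0004] shift [-0.0002  0.0002  0.1141]
```

```bash
python3 - <<'E'
from h import *
s=snap('top');b=snap('side')
a=s['color'][150:275,165:245,::-1];a=cv2.resize(a,None,fx=4.5,fy=4.5)
c=b['color'][60:190,220:370,::-1];c=cv2.resize(c,None,fx=2.9,fy=2.9)
o=np.zeros((562,800,3),np.uint8);o[:,:360]=a[:562];o[:377,360:795]=c
cv2.imwrite('pics/p9.png',np.clip(o*1.4,0,255).astype(np.uint8))
E
```

```text
(no output)
```

View pics/p9.png

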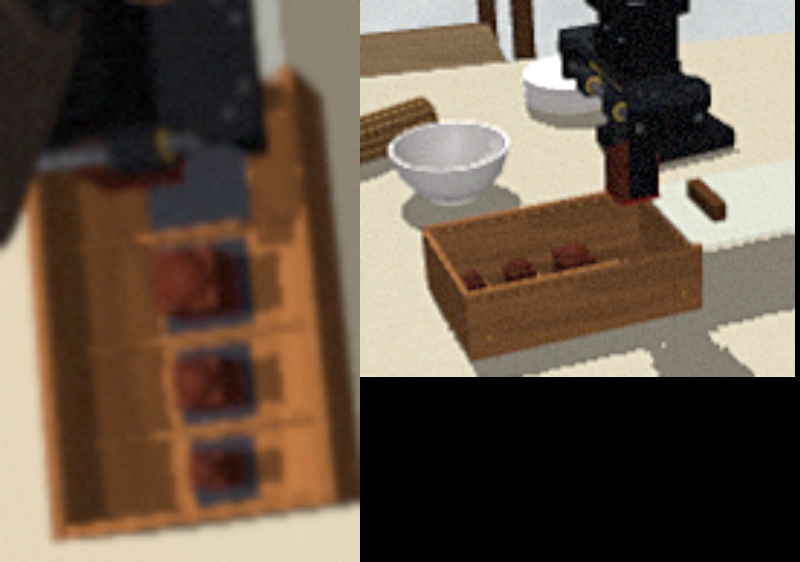

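```bash
python3 -m jog '[[0,0,0,0,0,0.04,1],[0,0,0,0,0,0.07,1],[0,0,0,0,0,0.095,1],[0,0,0,0,0,0.108,1],[0,0,0,0,0,0.113,1],[0,0,0,0,0,0.114,1],[0,0,0,0,0,0.114,1]]';python3 -m jog '[[0,0,0,0,0,0.0003,1],[0,0,0,0,0,0.0006,1],[0,0,0,0,0,0.0006,1]]'
python3 -m jog '[[0,0,0,0,0,0.0003,1],[0,0,0,0,0,0.0006,1],[0,0,0,0,0,0.0006,1]]'; python3 plan.py 590 197.8 34.7 188.6
```

```text
t: 29.65
position: [0.5903, 0.1987, 0.0354]
ee_rot: [180.0, 0.1, -171.4]
ft_force: [0.1, -0.2, -2.0]
gripper_width: 0.0378
t: 29.95
position: [0.59, 0.1987, 0.0346]
ee_rot: [180.0, 0.0, -171.4]
ft_force: [-0.5, -0.2, -2.8]
gripper_width: 0.0375
t: 30.25
position: [0.59, 0.1987, 0.0344]
ee_rot: [180.0, 0.0, -171.4]
ft_force: [-2.3, -0.7, 7.0]
gripper_width: 0.0377
t 30.25 pos [590.  198.7  34.4] rot [ 1.7999e+02  3.0000e-02 -1.7136e+02] w 37.7 F [-2.3 -0.7  7. ]
turn [0.0002 0.0011 0.0012] shift [ 0.0002 -0.0012 -0.0004]
```

Release, rise high, and move aside toward the bar to look in.

```bash
python3 -m jog '[[0,0,0,0,0,-0.0006,-0.35],[0,0,0,0,0,-0.0006,-0.35],[0,0,0,0,0,-0.0006,-0.35],[0,0,0,0,0,-0.0006,-0.35],[0,0,0,0,0,-0.02,-0.35],[0,0,0,0,0,-0.06,-0.35],[0,0,0,0,0,-0.15,-0.35],[0,0,1,0,-0.3,-0.15,0],[0,0,1,0,-0.3,-0.15,0],[0,0,1,0,-0.3,-0.15,0],[0,0,1,0,-0.3,-0.15,0],[0,0,1,0,-0.3,-0.15,0],[0,0,1,0,-0.3,-0.15,0],[0,0,1,0,-0.3,-0.15,0]]'
python3 - <<'E'
from h import *
s=snap('top');b=snap('side')
a=s['color'][150:275,165:245,::-1];a=cv2.resize(a,None,fx=4.5,fy=4.5)
c=b['color'][60:190,220:370,::-1];c=cv2.resize(c,None,fx=2.9,fy=2.9)
o=np.zeros((562,800,3),np.uint8);o[:,:360]=a[:562];o[:377,360:795]=c
cv2.imwrite('pics/p10.png',np.clip(o*1.4,0,255).astype(np.uint8))
# tops by depth
im=s['color'].astype(int)
Q=[]
for v in range(165,270):
  for u in range(180,235):
    if im[v,u,0]<im[v,u,2]*3.2 and s['z_map'][v,u]>0 and im[v,u,1]<60:
      o,d=ray(s,u,v);q=(o+d*s['z_map'][v,u])*1000;Q.append(q)
Q=np.array(Q)
for k,(x,y,w,h) in {1:(437.2,174.2,18,34),2:(481.7,180.9,24,36),3:(532.6,188.7,31,38),4:(590.5,197.8,38,40)}.items():
    g=Q[(np.hypot(Q[:,0]-x,Q[:,1]-y)<w*.71+6)&(Q[:,2]>6+h-6)&(Q[:,2]<60)]
    rr=cv2.minAreaRect(g[:,:2].astype(np.float32));print(k,len(g),np.array(rr[0]).round(1)-[x,y],np.round(rr[1],1),round(rr[2],1),g[:,2].max().round(1))
E
python3 plan.py 662 206.8 150 98.6
```

```text
t: 31.65
position: [0.6236, -0.024, 0.1469]
ee_rot: [180.0, 0.0, 159.9]
ft_force: [0.4, -0.0, -0.5]
gripper_width: 0.0476
t 31.75 pos [623.5 -22.7 146.6] rot [179.98   0.   160.05] w 47.5 F [-0.5  0.8  0.2]
turn [ 5.0000e-04 -3.0000e-04  2.1449e+00] shift [ 0.0561  0.3051 -0.0044]Traceback (most recent call last):
  File "<stdin>", line 17, in <module>
    return umr_maximum(a, axis, None, out, keepdims, initial, where)
ValueError: zero-size array to reduction operation maximum which has no identity
```

View pics/p10.png

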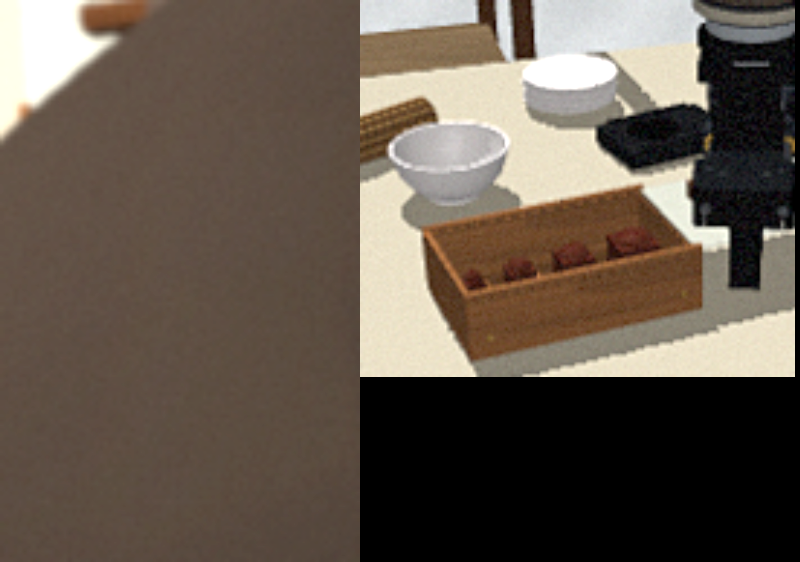

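```bash
python3 -m jog '[[0,0,1,-0.09,-0.25,-0.05,0],[0,0,1,-0.09,-0.25,-0.05,0],[0,0,1,-0.09,-0.25,-0.05,0],[0,0,1,-0.09,-0.25,-0.05,0],[0,0,1,-0.09,-0.25,-0.05,0],[0,0,1,-0.09,-0.25,-0.05,0]]'
cat > chk.py <<'E'
from h import *
s=snap('top')
a=s['color'][165:272,170:240,::-1];a=cv2.resize(a,None,fx=5.5,fy=5.5,interpolation=cv2.INTER_CUBIC)
cv2.imwrite('pics/p11.png',np.clip(a*1.5,0,255).astype(np.uint8))
im=s['color'].astype(int)
Q=[]
for v in range(165,270):
  for u in range(180,235):
    if s['z_map'][v,u]>0:
      o,d=ray(s,u,v);q=(o+d*s['z_map'][v,u])*1000;Q.append(q)
Q=np.array(Q)
for k,(x,y,w,h) in {1:(437.2,174.2,18,34),2:(481.7,180.9,24,36),3:(532.6,188.7,31,38),4:(590.5,197.8,38,40)}.items():
    g=Q[(np.hypot(Q[:,0]-x,Q[:,1]-y)<w*.71+6)&(Q[:,2]>6+h-6)&(Q[:,2]<59)]
    if len(g)<5: print(k,'none');continue
    rr=cv2.minAreaRect(g[:,:2].astype(np.float32));print(k,len(g),np.array(rr[0]).round(1)-[x,y],np.round(rr[1],1),round(rr[2],1),g[:,2].max().round(1))
E
python3 chk.py; python3 plan.py 662 206.8 150 98.6
```

```text
t: 32.35
position: [0.6229, -0.2228, 0.1837]
ee_rot: [180.0, -0.0, 131.3]
ft_force: [0.2, 0.7, -0.2]
gripper_width: 0.0478
1 74 [1.1 0.4] [18.3 18.8] 9.9 49.6
2 128 [-0.1  0. ] [24.5 25. ] 9.0 51.7
3 201 [-2.5  0.1] [32.2 31.9] 9.6 53.3
4 334 [4.5 1.7] [54.5 40.5] 9.1 58.6
t 32.4 pos [ 622.9 -221.7  183.5] rot [-1.8000e+02 -5.0000e-02  1.3142e+02] w 47.6 F [-0.2  0.7 -1.2]
turn [-6.0000e-04 -1.8000e-03  1.1455e+00] shift [0.3939 0.4171 0.045 ]
```

View pics/p11.png

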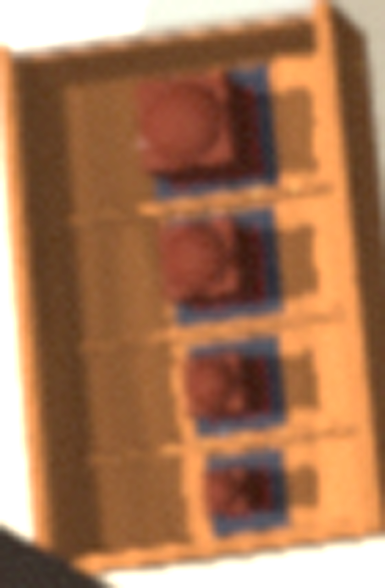

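```bash
python3 -m jog '[[0,0,1,0.394,0.417,0.045,0],[0,0,1,0.394,0.417,0.045,0],[0,0,1,0.394,0.417,0.045,0],[0,0,1,0.394,0.417,0.045,0],[0,0,1,0.394,0.417,0.045,0],[0,0,1,0.394,0.417,0.045,0],[0,0,1,0.394,0.417,0.045,0],[0,0,1,0.394,0.417,0.045,0],[0,0,1,0.394,0.417,0.045,0],[0,0,1,0.394,0.417,0.045,0],[0,0,1,0.394,0.417,0.045,0],[0,0,1,0.394,0.417,0.045,0]]';python3 plan.py 662 206.8 86.5 98.6
```

```text
t: 33.6
position: [0.6619, 0.2055, 0.15]
ee_rot: [-180.0, 0.0, 102.7]
ft_force: [0.3, -0.6, 0.9]
gripper_width: 0.0474
t 33.6 pos [661.9 205.5 150. ] rot [-179.98    0.    102.75] w 47.4 F [ 0.3 -0.6  0.9]
turn [-9.000e-04  1.000e-04  1.448e-01] shift [0.0017 0.0005 0.0847]
```

```bash
python3 -m jog '[[0,0,0.144,0.001,0,0.03,0],[0,0,0.144,0.001,0,0.06,0],[0,0,0.144,0.001,0,0.08,0],[0,0,0.144,0.001,0,0.0845,0],[0,0,0.144,0.001,0,0.0845,0],[0,0,0.144,0.001,0,0.0845,1],[0,0,0.144,0.001,0,0.0845,1],[0,0,0.144,0.001,0,0.0845,1],[0,0,0.144,0.001,0,0.0845,1],[0,0,0.144,0.001,0,0.0845,1],[0,0,0.144,0.001,0,0.0845,1],[0,0,0.144,0.001,0,0.0845,1]]' 15; python3 plan.py 459.2 176 86.5 98.6
```

```text
t: 34.8
position: [0.6618, 0.206, 0.0868]
ee_rot: [-179.9, -0.0, 98.6]
ft_force: [-5.8, -1.0, 5.4]
gripper_width: 0.014
t 34.8 pos [661.8 206.   86.8] rot [-179.92   -0.     98.57] w 14.0 F [-5.8 -1.   5.4]
turn [-0.0028 -0.     -0.0011] shift [ 0.0007 -0.2731  0.0008]
```

```bash
python3 -m jog '[[0,0,0,0,-0.015,0,1],[0,0,0,0,-0.04,0,1],[0,0,0,0,-0.07,0,1],[0,0,0,0,-0.1,0,1],[0,0,0,0,-0.13,0,1],[0,0,0,0,-0.16,0,1],[0,0,0,0,-0.19,0,1],[0,0,0,0,-0.22,0,1],[0,0,0,0,-0.24,0,1],[0,0,0,0,-0.255,0,1],[0,0,0,0,-0.263,0,1],[0,0,0,0,-0.268,0,1],[0,0,0,0,-0.271,0,1],[0,0,0,0,-0.271,0,1]]'; python3 plan.py 459.2 176 86.5 98.6
python3 -m jog '[[0,0,0,0,-0.001,0,1],[0,0,0,0,-0.002,0,1],[0,0,0,0,-0.003,0,1],[0,0,0,0,-0.003,0,1]]'
python3 -m jog '[[0,0,0,0,-0.001,0,1],[0,0,0,0,-0.002,0,1],[0,0,0,0,-0.002,0,1]]'; python3 plan.py 459.2 176 86.5 98.6
```

```text
t: 36.2
position: [0.4616, 0.1759, 0.0868]
ee_rot: [180.0, -0.0, 98.6]
ft_force: [-0.3, 1.1, 4.7]
gripper_width: 0.0142
t 36.2 pos [461.6 175.9  86.8] rot [ 1.7999e+02 -1.0000e-02  9.8560e+01] w 14.2 F [-0.3  1.1  4.7]
turn [ 0.0005 -0.0003 -0.0013] shift [ 0.0006 -0.0031  0.0004]
t: 36.6
position: [0.4595, 0.1755, 0.0868]
ee_rot: [180.0, -0.0, 98.6]
ft_force: [1.0, 0.4, 5.5]
gripper_width: 0.0138
t: 36.9
position: [0.4589, 0.1754, 0.0868]
ee_rot: [179.8, -0.0, 98.6]
ft_force: [5.3, 0.8, 2.0]
gripper_width: 0.0136
t 36.9 pos [458.9 175.4  86.8] rot [ 1.7984e+02 -2.0000e-02  9.8560e+01] w 13.6 F [5.3 0.8 2. ]
turn [ 0.0057 -0.0005 -0.0013] shift [0.0007 0.0005 0.0004]
```

```bash
python3 -m jog '[[0,0,0,0,-0.001,0,1],[0,0,0,0,-0.002,0,1],[0,0,0,0,-0.002,0,1]]'; python3 plan.py 459.2 176 86.5 98.6
```

```text
t: 37.2
position: [0.4588, 0.1754, 0.0868]
ee_rot: [179.7, -0.0, 98.6]
ft_force: [12.3, 2.8, -4.3]
gripper_width: 0.014
t 37.2 pos [458.8 175.4  86.8] rot [ 1.7966e+02 -3.0000e-02  9.8560e+01] w 14.0 F [12.3  2.8 -4.3]
turn [ 0.0119 -0.0009 -0.0015] shift [0.0007 0.0006 0.0005]
```

Hard stop: shut. Release without relaxing back first (small fingers), rise and clear.

```bash
python3 -m jog '[[0,0,0,0,0.002,0,1],[0,0,0,0,0.002,0,0.3],[0,0,0,0,0.002,0,0.3],[0,0,0,0,0.002,0,0.3],[0,0,0,0,0.002,0,0.3],[0,0,0,0,0.002,-0.04,0.3],[0,0,0,0,0.002,-0.1,0.3],[0,0,0,0,0.002,-0.15,0.3],[0,0,0,-0.4,0.1,-0.15,0.3],[0,0,0,-0.4,0.1,-0.15,0.3],[0,0,0,-0.4,0.1,-0.15,0.3],[0,0,0,-0.4,0.1,-0.15,0.3],[0,0,0,-0.4,0.1,-0.15,0.3],[0,0,0,-0.4,0.1,-0.15,0.3],[0,0,0,-0.4,0.1,-0.15,0.3],[0,0,0,-0.4,0.1,-0.15,0.3]]'; python3 plan.py 459.2 176 86.5 98.6
python3 - <<'E'
from h import *
s=snap('top');b=snap('side')
a=s['color'][165:272,165:240,::-1];a=cv2.resize(a,None,fx=5,fy=5)
c=b['color'][100:290,210:430,::-1];c=cv2.resize(c,None,fx=1.9,fy=1.9)
o=np.zeros((535,800,3),np.uint8);o[:,:375]=a[:535];o[:361,375:793]=c
cv2.imwrite('pics/p12.png',np.clip(o*1.4,0,255).astype(np.uint8))
Z=[]
for v in range(200,270):
  for u in range(170,240):
    o,d=ray(s,u,v);Z.append(o+d*s['z_map'][v,u])
Z=np.array(Z);g=Z[(Z[:,2]>.071)&(Z[:,2]<.09)]
print('grip',len(g),[np.round(x,1) for x in cv2.minAreaRect((g[:,:2]*1000).astype(np.float32))])
E
```

```text
t: 38.8
position: [0.575, -0.1118, 0.1985]
ee_rot: [-179.9, -0.0, 98.4]
ft_force: [0.6, 0.8, -0.8]
gripper_width: 0.0335
t 38.8 pos [ 575.  -111.8  198.5] rot [-1.7995e+02 -3.0000e-02  9.8420e+01] w 33.5 F [ 0.6  0.8 -0.8]
turn [-0.0017 -0.0012 -0.0061] shift [ 0.4021 -0.0963  0.1496]
grip 62 [array([459.7, 178.1]), array([13.9, 56.3]), np.float64(11.0)]
```

View pics/p12.png

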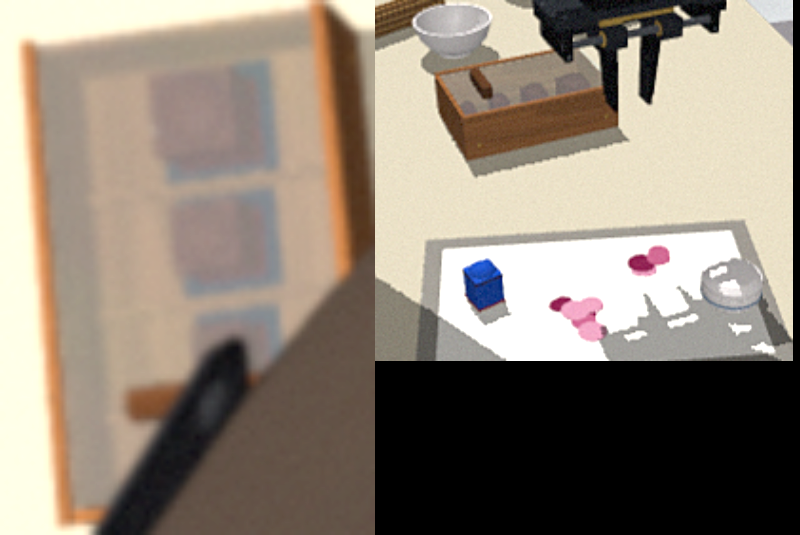

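```bash
python3 -c "
from plant import r
print(r.sense()['t'],r.close_job())"
```

```text
the job is handed in; nothing more can be done
38.9 None
```

The job is handed in at 38.9 s of the 122 s allowed. I slid the cover back to its stop, stood seals 1 to 4 upright on beds 1 to 4, each lowered to contact before release, and slid the cover shut.

**Seals:** With the case open, depth data put seals 1–3 within 2.5 mm of their bed centres, against 8 mm of slack, and square to the case within about 1°. The fit for seal_4 was spoilt by the case wall (it read 54 x 40 mm), so I judged its place by the picture. There it sat square and on its felt.

**Cover:** The bar travelled about 205 mm and met a firm stop at about 12 N. The final camera fit of the bar, partly hidden by the arm, put it within about 3 mm of where it was released.

**Last view:** It shows the seals standing under the cover, though the arm hid bed_1 from above. The pot and the blue seal were not touched and look unmoved; I did not re-measure either.

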